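# Lean a circuit board on the inspection easel and press it until latched

### The job

Take the green circuit board out of the rack and lean it against the sloped backstop of the inspection easel: gold edge down on the raised orange carriage, component side facing out, centred and flush against the backstop. With the board standing in it, press the carriage gently down the slope until the latch catches and the carriage stays down by itself, then let go and move clear. Never push the carriage down empty, never ram the board, and leave the blue boards, the spool, the jar, the multimeter and the mouse where they are.

Things in the scene. Friction and masses are not known exactly. Their poses are not given: they have to be found in the camera images.
- green_board: Green board: rigid plate 80 mm wide (y), 110 tall (z), 10 thick (x), 0.2 kg. Green front (+x) with flat chips (3 mm proud, at z 38 to 75 mm), gold contacts along the lower edge, aluminium back. Its top 34 mm is bare: grip it there by the thickness. Origin: middle of lower edge, mid-thickness. Starts upright in any of the rack's slots, front to the rack's +x.
- green_board_front (a point): Centre of the green board's front (component) face: 5 mm in +x and 55 mm in z from the board's origin.
- rack: Black rack, base 170 x 100 x 12 mm. Slots at x = -58, 0, +58 mm, each 13 mm wide between ribs 28 mm high and 90 mm long (along y), floor 12 mm above the table, ends open. Origin: centre of underside, z up. Yaw varies; it stands left or right of the easel.
- easel: Inspection easel, bolted down: blue base 160 x 230 x 12 mm with backstop, orange carriage and latch. Origin: centre of underside, z up. The backstop faces its +x (away from the robot) and leans to -x at the top. Yaw varies.
- backstop: Aluminium plate 90 mm wide, 28 degrees off vertical, top towards the robot. Tilted frame: x = outward normal, y across, z up the slope; origin on its face, mid-width, 35 mm above the table. Face x = 0 spans z -15 to 115 mm; a board on the raised carriage spans z 55 to 165, so its top can be gripped. Friction may hold the foot off the face: bring it back by feel.
- ledge (a point): Middle of the orange ledge's upper face, 5 mm out from the backstop's face: where the middle of the board's lower edge belongs. The ledge is square to the backstop, 100 mm wide, 31 mm deep; its outer 5 mm is a lip 8 mm high, leaving 26 mm for the foot. At z = 55 mm in the backstop's frame when up; moves with the carriage.
- carriage (a joint): Travel of the sprung carriage down the slope (backstop's -z), m: 0 = up (start), 0.020 = hard stop. Spring: 5 N at 0, 10 N at the stop; the latch adds up to 5 N. It catches somewhere between 12 and 17 mm, set differently each time and not visible; pressing to the stop always latches. Not caught, it springs back up. The board bears 40 N.
- latch (a point): Tip of the yellow spring bolt of the latch, at the carriage's +y end; it is pushed outward (backstop +y) by 5 mm as the carriage's steel pin passes and snaps back over the pin. Works by itself: not to be touched.
- blue_board_a: A blue board of the same shape and size as the green one, in another slot of the rack; stays there. Origin as for the green board.
- blue_board_b: A second blue board, the same, in the remaining slot; stays there.
- multimeter: Red multimeter lying on its back, 150 x 78 x 45 mm. Origin: centre of underside. Bystander.
- spool: Yellow solder spool, 54 mm across, 42 mm high, standing. Origin: centre of underside. Bystander.
- flux_jar: Small amber jar with black cap, 38 mm across, 40 mm high. Origin: centre of underside. Bystander.
- mouse: Black computer mouse, 105 x 60 x 30 mm. Origin: centre of underside. Bystander.

How it is judged (in metres and radians):
On the way, in this order (a step that is already met when the one before it is completed fails the run):
1. the green board is lifted out of the rack (height (world z) of green_board above 0.06 m and value of joint carriage below 0.004 m), for 0.1 s.
2. the board stands on the raised carriage, leaning against the backstop (value of joint carriage below 0.009 m and contact force between green_board and easel above 0.3 N and x of green_board in the frame of backstop between 0 and 0.012 m and z of green_board in the frame of backstop between 0.04 and 0.06 m and angle between the x axis of green_board and the x axis of backstop, either way round below 0.12 rad), for 0.1 s.
3. the carriage is pressed down with the board standing in it (value of joint carriage above 0.0105 m and x of green_board in the frame of backstop between 0.0015 and 0.009 m and y of green_board in the frame of backstop between -0.012 and 0.012 m and z of green_board in the frame of backstop between 0.03 and 0.048 m and x of green_board_front in the frame of backstop above 0.006 m), for 0.2 s.
At the end, for the whole second after the job is handed in: The carriage stays down by itself, latched (travel over 10.5 mm); the green board stands on its ledge, gold edge down and components outward, at rest and released, centred to 12 mm, parallel to the backstop within 3.4 degrees, its back within 4 mm of the face (all of step 3 and angle between the x axis of green_board and the x axis of backstop, either way round below 0.06 rad and angle between the z axis of green_board and the z axis of backstop, either way round below 0.06 rad and linear speed of green_board below 0.01 m/s and contact force between each of the arm, the fingers and green_board below 0.1 N); the robot touches nothing.
It fails at once if the carriage is pushed down without the board in it (value of joint carriage above 0.009 m and distance between green_board and ledge above 0.04 m).
It fails at once if the board is rammed into the easel (over 40 N) (contact force between green_board and easel above 40 N).
It fails at once if a blue board is moved over 20 mm (distance of any of blue_board_a, blue_board_b from where it was at the start of the episode above 0.02 m).
It fails at once if another thing on the bench is moved over 40 mm (distance of any of multimeter, spool, flux_jar, mouse from where it was at the start of the episode above 0.04 m).
It also fails if it takes over 51 s, if anything falls off the work surface, if the arm or the gripper's body presses on something with over 40 N, if the wrist force passes 120 N, or if a joint passes its speed limit or range.

### The arm

A 6-joint arm with a two-finger parallel gripper is mounted at the origin on the work surface. World frame = base frame: x ahead of the robot, y to its left, z up, the work surface at z = 0. Lengths are in m, angles in degrees, forces in N, time in s.
With the tool pointing down it reaches from about 0.3 to 0.75 m from the base axis. Payload 8.5 kg.
Tool frame: the origin (TCP) lies on the centre line of the jaws, within the pads' length; the fingertips stand 11 mm ahead of it and the grasp point (between the pads) lies 8 mm behind it; z points along the fingers, y is the line along which they close (so a half turn about z gives the same grasp; the last joint's range is limited). The gripper opens to 85 mm and grips with 20 to 120 N. Pads are 22 mm wide; open, the fingers measure 114 mm over their backs; the gripper's body (76 mm by 85 mm) begins 54 mm behind the grasp point. The pads swing forward as they close: fully open they stand 13 mm farther back than shut.
Start: joints at [-87.966, 21.807, 74.336, -0, 83.858, -12.336], TCP at [0.136, -0.533, 0.242] pointing down, gripper open.
Joint ranges: [-178.18, 178.18], [-50.72, 133.34], [12.68, 142.11], [-81.47, 261.47], [9.98, 163.14], [-165.26, 165.26]. Speed limits (degrees/s): [136.94, 136.94, 180, 180, 180, 180].

### API

Orientations are given as a 3x3 rotation matrix whose columns are the frame's x, y, z axes.
In Python, from rig import env, job, get_image, observe gives the robot as it stands (env), with the cameras as plain functions, the readings as plain functions and the job (job).
- The arm moves only by the shell command python3 nudge.py FILE [FORCE], which reads ROWS from the file FILE. ROWS is one flat JSON list of numbers that holds 1 to 10 rows one after another, with no inner brackets; each row has 5 numbers: dx, dy, dz in units of 100 mm, then a turn about the tool's z in units of 2 degrees, then the finger opening in m; each row shifts and turns the commanded pose from where the row before left it, along the tool's axes as they then stand; what a row does not reach is not made up. A row lasts 1/10 s, in which the tool goes at most 0.05 m and 8.59 degrees, less where a joint would pass 70% of its speed; a pose out of reach is approached as far as the arm can. The fingers move at their own pace and stop on an object; FORCE is the grip in N (left out, the last holds). Time passes only in rows, so rows that do not move let the fingers close. It prints the time, the measured TCP pose, the force, the opening and the grip force at its end. Input that does not fit is refused with a message, and nothing moves.
- observe(): the state, without advancing time (a new reading comes with each control period).
- get_image(name): name is "scene" or "top" or "wrist"; returns a dict with "pixels" (384x512x3 uint8, red, green, blue), "K" (3x3 intrinsics, pixels), "distortion" ([k1, k2, p1, p2, k3] as OpenCV has them; the pictures are not rectified), "extrinsics" (4x4, takes a point from world to camera coordinates). Camera axes: x right, y down, z forward; pixel columns grow to the right and rows downward; lengths in m; the calibration is good to about 2 mm. A picture is of the moment at which its call begins. There is no depth.
- job.close_job(): hands the job in; it is judged then, once.
The state is a dict: "time_s": time; "q": joint angles; "qvel": joint speeds; "joint_efforts": joint torques, N m; "position": TCP position; "tool_rot": TCP orientation; "ft_force": force on the tool from outside, world axes, zero at the start; "wrist_torque": the same for the moment, N m; "grip_width": finger opening in m; "gripper_force": force on a finger pad.
Only numpy, scipy, OpenCV 4.12 (cv2) and the standard library are available. Lean on these libraries where they do the work, as an engineer would, in place of code of your own. Each camera call takes 0.05 s, during which the arm holds its last target. There are 200 camera calls.

## Working session

There is one attempt and no reset: what is moved stays moved. The work goes in short steps, Python scripts to look and compute and a shell command to move; the robot and the scene stay as the last step left them, time stands still between calls to the robot, and variables do not carry over. Pictures are saved under pics/ and viewed, at most 10 in all, crops included, and the job is handed in when it is done.

```bash
ls; mkdir -p pics; python3 - <<'E'
from rig import env, job, get_image, observe
import cv2,pickle
d={}
for n in("scene","top","wrist"):
    im=get_image(n);d[n]=im
    print(n,im["K"],im["distortion"],im["extrinsics"])
pickle.dump(d,open("im0.pkl","wb"))
import numpy as np
cv2.imwrite("pics/a.png",d["scene"]["pixels"][:,:,::-1]);cv2.imwrite("pics/b.png",d["top"]["pixels"][:,:,::-1])
print(observe())
E
```

```text
nudge.py
pics
rig.py
scene [[367.73088605   0.         256.6180287 ]
 [  0.         367.73088605 191.11456423]
 [  0.           0.           1.        ]] [-0.01139083  0.          0.          0.          0.        ] [[-0.21049684  0.97749209 -0.0141526   0.12222396]
 [ 0.84693598  0.17511376 -0.50203049 -0.44645161]
 [-0.48825252 -0.11766218 -0.86473412  1.34643303]
 [ 0.          0.          0.          1.        ]]
top [[428.77746032   0.         259.08805485]
 [  0.         428.77746032 181.62010384]
 [  0.           0.           1.        ]] [-0.13337528  0.          0.          0.          0.        ] [[ 0.02496676 -0.99965497 -0.00816076 -0.0032735 ]
 [-0.98785196 -0.02341786 -0.15362324  0.58181185]
 [ 0.15337913  0.0118971  -0.9880958   1.22804041]
 [ 0.          0.          0.          1.        ]]
wrist [[269.98412842   0.         256.09231495]
 [  0.         269.98412842 191.77008576]
 [  0.           0.           1.        ]] [-0.06220415  0.          0.          0.          0.        ] [[ 0.24800201 -0.96875791 -0.00176416 -0.54876389]
 [-0.93106098 -0.23885388  0.275815
[... 230 characters left out ...]
7353e+01, -1.23367952e+01]), 'qvel': array([-0.04090498, -0.05342396, -0.16425077, -0.02636113, -0.06045924,
        0.00321621]), 'joint_efforts': array([ 4.00279707e-03, -4.48624313e+01, -2.31342816e+01, -1.26366413e-04,
        3.79541874e-03, -2.52974559e-05]), 'position': array([ 0.13649077, -0.53257898,  0.24186407]), 'tool_rot': array([[ 9.68709951e-01,  2.48195548e-01, -3.10148225e-05],
       [ 2.48195429e-01, -9.68709350e-01,  1.10624716e-03],
       [ 2.44521271e-04, -1.07933037e-03, -9.99999388e-01]]), 'ft_force': array([ 0.47396119, -0.68294969, -0.49607453]), 'wrist_torque': array([-0.02391668, -0.01574738,  0.00962468]), 'gripper_force': 0.0, 'grip_width': 0.08516774342858521}
```

View pics/a.png

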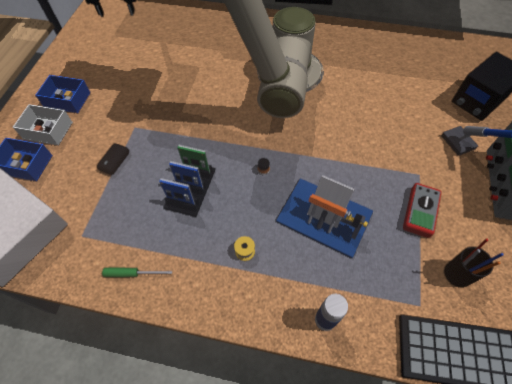

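View pics/b.png

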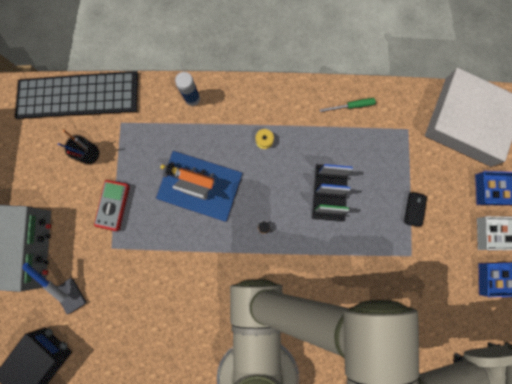

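The scene view shows the green board nearest the robot at about (193,158) in the rack (190,185). The easel is at (325,215), with its carriage at (328,205). In the top view the green board is at (335,209), the carriage at (190,177) and the latch at (163,168). The jar is at (265,227).

```bash
cat > h.py <<'E'
import cv2,numpy as np
def mask(im,lo,hi):
    h=cv2.cvtColor(im["pixels"],cv2.COLOR_RGB2HSV); return cv2.inRange(h,np.array(lo),np.array(hi))
def ray(im,uv):
    uv=np.array(uv,float).reshape(-1,1,2)
    n=cv2.undistortPoints(uv,im["K"],np.array(im["distortion"])).reshape(-1,2)
    R=im["extrinsics"][:3,:3];t=im["extrinsics"][:3,3]
    d=np.c_[n,np.ones(len(n))]@R; return -R.T@t,d
def plane(im,uv,z):
    c,d=ray(im,uv); return c+d*((z-c[2])/d[:,2])[:,None]
def tri(ims,uvs):
    A=np.zeros((3,3));b=np.zeros(3);L=[]
    for im,uv in zip(ims,uvs):
        c,d=ray(im,uv);d=d[0]/np.linalg.norm(d[0]);P=np.eye(3)-np.outer(d,d);A+=P;b+=P@c;L.append((P,c))
    x=np.linalg.solve(A,b); return x,[np.linalg.norm(P@(x-c)) for P,c in L]
def project(im,X):
    E=im["extrinsics"]; return cv2.projectPoints(np.array(X,float).reshape(-1,1,3),cv2.Rodrigues(E[:3,:3])[0],E[:3,3],im["K"],np.array(im["distortion"]))[0].reshape(-1,2)
def big(m,n=3):
    cs=sorted(cv2.findContours(m,cv2.RETR_EXTERNAL,cv2.CHAIN_APPROX_NONE)[0],key=cv2.contourArea)[::-1]
    return cs[:n]
GREEN=((45,70,30),(85,255,255));BLUE=((100,110,40),(125,255,255));ORANGE=((5,150,120),(17,255,255))
E
python3 - <<'E'
import pickle;from h import *
d=pickle.load(open("im0.pkl","rb"))
for n in("scene","top"):
    for nm,c in(("G",GREEN),("O",ORANGE),("B",BLUE)):
        for k in big(mask(d[n],*c),7):
            a=cv2.contourArea(k)
            if a>8: print(n,nm,a,np.round(cv2.minAreaRect(k)[0]),np.round(cv2.boxPoints(cv2.minAreaRect(k))).tolist())
s=[cv2.resize(d[n]["pixels"][r0:r1,c0:c1],None,fx=4,fy=4,interpolation=cv2.INTER_CUBIC) for n,r0,r1,c0,c1 in(("scene",135,220,150,235),("top",145,230,150,245),("top",150,230,300,360))]
cv2.imwrite("pics/c.png",np.hstack([s[0][:320],s[2][:320]])[:,:,::-1])
E
```

```text
scene G 258.0 [422. 219.] [[410.0, 222.0], [414.0, 209.0], [434.0, 216.0], [431.0, 229.0]]
scene G 256.5 [120. 272.] [[102.0, 268.0], [137.0, 268.0], [137.0, 276.0], [102.0, 276.0]]
scene G 206.5 [193. 158.] [[174.0, 162.0], [178.0, 146.0], [212.0, 154.0], [208.0, 170.0]]
scene G 89.0 [508. 148.] [[505.0, 138.0], [511.0, 138.0], [511.0, 157.0], [505.0, 157.0]]
scene G 13.0 [510. 174.] [[509.0, 165.0], [511.0, 165.0], [511.0, 182.0], [509.0, 182.0]]
scene O 109.5 [328. 203.] [[310.0, 197.0], [312.0, 194.0], [346.0, 209.0], [344.0, 213.0]]
scene B 2111.5 [325. 217.] [[276.0, 220.0], [298.0, 176.0], [373.0, 214.0], [351.0, 258.0]]
scene B 1480.0 [ 24. 159.] [[-5.0, 172.0], [2.0, 136.0], [52.0, 146.0], [45.0, 181.0]]
scene B 1302.0 [62. 93.] [[34.0, 105.0], [40.0, 72.0], [90.0, 81.0], [85.0, 113.0]]
scene B 228.0 [358. 211.] [[344.0, 212.0], [349.0, 200.0], [373.0, 210.0], [368.0, 222.0]]
scene B 225.0 [186. 174.] [[166.0, 178.0], [170.0, 163.0], [205.0, 171.0], [201.0, 186.0]]
scene B 212.5 [177. 191.] [[156.0, 194.0], [160.0, 179.0], [197.0, 189.0], [193.0, 204.0]]
scene B 204.5 [477. 
[... 586 characters left out ...]
top O 274.0 [195. 178.] [[177.0, 177.0], [180.0, 168.0], [213.0, 179.0], [210.0, 188.0]]
top B 2426.5 [199. 185.] [[156.0, 198.0], [172.0, 149.0], [242.0, 173.0], [226.0, 221.0]]
top B 1041.5 [494. 188.] [[476.0, 172.0], [511.0, 172.0], [511.0, 204.0], [476.0, 204.0]]
top B 930.5 [496. 280.] [[480.0, 263.0], [511.0, 263.0], [511.0, 296.0], [480.0, 296.0]]
top B 202.5 [ 35. 275.] [[20.0, 267.0], [26.0, 261.0], [49.0, 282.0], [43.0, 288.0]]
top B 135.0 [ 46. 343.] [[34.0, 337.0], [39.0, 332.0], [58.0, 349.0], [53.0, 354.0]]
top B 70.0 [191.  97.] [[184.0, 95.0], [196.0, 91.0], [199.0, 99.0], [187.0, 103.0]]
top B 43.5 [334. 185.] [[320.0, 185.0], [320.0, 182.0], [348.0, 185.0], [348.0, 188.0]]
```

View pics/c.png

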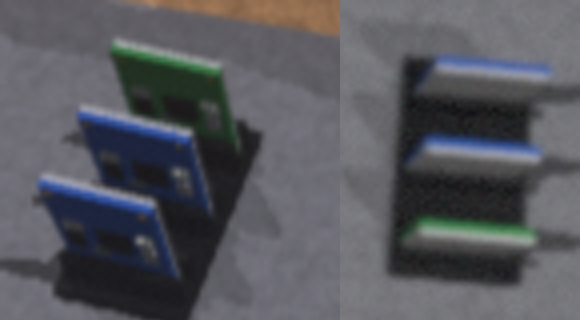

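```bash
python3 - <<'E'
import pickle;from h import *
np.set_printoptions(precision=4,suppress=True)
d=pickle.load(open("im0.pkl","rb"));s,t=d["scene"],d["top"]
print(ray(s,[0,0])[0],ray(t,[0,0])[0])
# front top corners: scene, top
print("green -y",tri([s,t],[(178.2,146.5),(349,207.5)]))
print("green +y",tri([s,t],[(205.5,152),(319.5,205.5)]))
print("rack base corners z=.012",plane(t,[(316.5,164.5),(347,165.5),(314,218),(344.5,220.5)],.012))
print("easel base z .012",plane(t,[(156,198),(172,149),(242,173),(226,221)],.012))
print("orange",plane(t,[(195,178)],.09), "jar",plane(t,[(265,227)],.04),"spool",plane(t,[(265,139)],.04))
k=big(mask(s,*ORANGE),1)[0];print(cv2.minAreaRect(k))
E
```

```text
[1.0612 0.1171 0.9419] [ 0.3865 -0.0043  1.3028]
green -y (array([ 0.5026, -0.2398,  0.1226]), [np.float64(0.001319667051576626), np.float64(0.0013196670515765927)])
green +y (array([ 0.5065, -0.1583,  0.1242]), [np.float64(0.00036162997516919006), np.float64(0.00036162997516923863)])
rack base corners z=.012 [[ 0.6442 -0.1636  0.012 ]
 [ 0.6434 -0.2579  0.012 ]
 [ 0.4799 -0.1569  0.012 ]
 [ 0.4742 -0.2494  0.012 ]]
easel base z .012 [[0.5287 0.3253 0.012 ]
 [0.683  0.2845 0.012 ]
 [0.6123 0.0642 0.012 ]
 [0.4645 0.1079 0.012 ]]
orange [[0.5809 0.195  0.09  ]] jar [[ 0.4481 -0.0098  0.04  ]] spool [[ 0.7136 -0.0037  0.04  ]]
((328.1712341308594, 203.12327575683594), (37.15950393676758, 3.889747142791748), 24.443954467773438)
```

The rows are not in the units I measure in: shifts go in units of 100 mm and turns go in units of 2 degrees. I convert before sending: -8.1 degrees is -4.05.

```bash
echo '[0, 0, 0, -4.05, 0.04, 0, 0, 0, -4.05, 0.04, 0, 0, 0, -4.05, 0.04, 0, 0, 0, -4.05, 0.04, 0, 0, 0, -4.05, 0.04, 0, 0, 0, -4.05, 0.04, 0, 0, 0, -4.05, 0.04, 0, 0, 0, -4.05, 0.04, 0, 0, 0, -4.05, 0.04]' > m.json && python3 nudge.py m.json
echo '[0.44, 0.43, 0, 0, 0.04, 0.44, 0.43, 0, 0, 0.04, 0.44, 0.43, 0, 0, 0.04, 0.44, 0.43, 0, 0, 0.04, 0.44, 0.43, 0, 0, 0.04, 0.44, 0.43, 0, 0, 0.04, 0.44, 0.44, 0, 0, 0.04, 0.44, 0.44, 0, 0, 0.04, 0, 0, 0, 0, 0.04, 0, 0, 0, 0, 0.04]' > m.json && python3 nudge.py m.json
python3 - <<'E'
from rig import env, job, get_image, observe
import pickle,cv2
im=get_image("wrist");pickle.dump(im,open("w1.pkl","wb"));cv2.imwrite("pics/d.png",im["pixels"][:,:,::-1])
print(observe()["tool_rot"])
E
```

```text
time_s: 1.05
position: [0.1365, -0.5326, 0.2421]
tool_rot: [[0.042, 0.999, -0.0], [0.999, -0.042, 0.001], [0.001, -0.0, -1.0]]
ft_force: [-0.2, -0.7, -0.2]
grip_width: 0.0402
gripper_force: 0.0
time_s: 2.05
position: [0.4305, -0.2605, 0.2421]
tool_rot: [[0.045, 0.999, -0.001], [0.999, -0.045, 0.0], [0.0, -0.001, -1.0]]
ft_force: [-0.4, -0.3, -0.3]
grip_width: 0.0398
gripper_force: 0.0
[[ 4.72359875e-02  9.98883567e-01 -6.16889700e-04]
 [ 9.98883752e-01 -4.72359098e-02  1.39970824e-04]
 [ 1.10675210e-04 -6.22812758e-04 -9.99999800e-01]]
```

View pics/d.png

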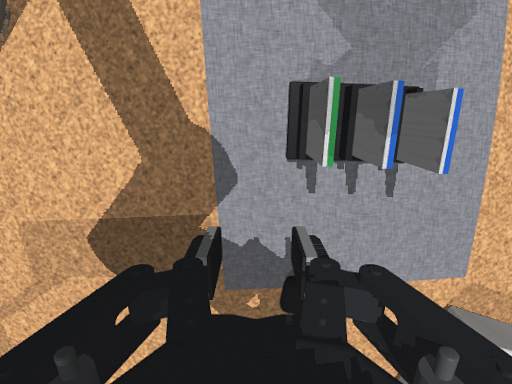

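The wrist picture shows the green board's top edge, half white and half green, running from (334,77) to (329,165). The blue tops are at about (395,125) and (452,130). The arm is short of the target, so I'll carry on and take a second view.

```bash
echo '[0.3, 0.33, 0, 0, 0.04, 0.3, 0.33, 0, 0, 0.04, 0, 0, 0, 0, 0.04, 0, 0, 0, 0, 0.04, 0, 0, 0, 0, 0.04]' > m.json && python3 nudge.py m.json
python3 - <<'E'
from rig import env, job, get_image, observe
import pickle;from h import *
np.set_printoptions(precision=4,suppress=True)
a=pickle.load(open("w1.pkl","rb"));b=get_image("wrist");pickle.dump(b,open("w2.pkl","wb"))
cv2.imwrite("pics/e.png",b["pixels"][:,:,::-1])
P=[]
for im in(a,b):
    px=im["pixels"].astype(int);g=mask(im,*GREEN);g[235:]=0;k=big(g,1)[0]
    bx=cv2.boxPoints(cv2.minAreaRect(k)).astype(float);bx=bx[np.argsort(bx[:,1])]
    for i in(0,2):
        q=sorted(bx[i:i+2].tolist()); P.append(q)
    print(bx.tolist())
for j,nm in((0,"+y end"),(1,"-y end")):
    for c,e in((1,"front"),(0,"mid")): print(nm,e,tri([a,b],[P[j][c],P[2+j][c]]))
o=observe();print(o["position"],o["tool_rot"])
E
```

```text
time_s: 2.6
position: [0.498, -0.2058, 0.2423]
tool_rot: [[0.05, 0.999, -0.001], [0.999, -0.05, -0.0], [-0.0, -0.0, -1.0]]
ft_force: [-1.0, 0.0, -0.7]
grip_width: 0.0398
gripper_force: 0.0
[[334.0469970703125, 76.47084045410156], [341.05828857421875, 77.09407043457031], [326.09600830078125, 165.9196319580078], [333.1072998046875, 166.54286193847656]]
[[479.0, 194.0], [498.0, 194.0], [498.0, 234.0], [479.0, 234.0]]
+y end front (array([ 0.4542, -0.1586,  0.3886]), [np.float64(0.04033792103082811), np.float64(0.04033792103082807)])
+y end mid (array([ 0.4567, -0.1589,  0.3865]), [np.float64(0.040876564779672976), np.float64(0.04087656477967302)])
-y end front (array([ 0.4334, -0.1434,  0.4276]), [np.float64(0.038667327312068775), np.float64(0.03866732731206887)])
-y end mid (array([ 0.4361, -0.1435,  0.4282]), [np.float64(0.03928133623693731), np.float64(0.03928133623693727)])
[ 0.4979 -0.2058  0.2424] [[ 0.05    0.9987 -0.0003]
 [ 0.9987 -0.05   -0.0001]
 [-0.0001 -0.0003 -1.    ]]
```

View pics/e.png

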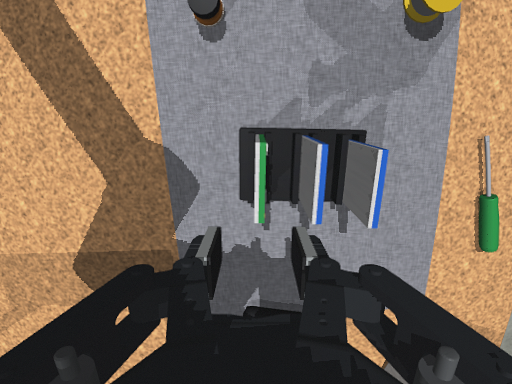

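The green board's top edge is now at columns 256–267, rows 135–222, close to midway between the fingers. The screwdriver handle confused the mask, so I'll limit the columns.

```bash
python3 - <<'E'
import pickle;from h import *
np.set_printoptions(precision=4,suppress=True)
ims=[pickle.load(open(f,"rb")) for f in("w1.pkl","w2.pkl")];P=[]
for im,lim in zip(ims,(350,285)):
    h=cv2.cvtColor(im["pixels"],cv2.COLOR_RGB2HSV);g=mask(im,*GREEN);g[235:]=0;g[:,lim:]=0;g[:,:225]=0
    w=cv2.inRange(h,np.array((0,0,170)),np.array((180,60,255)));w[235:]=0;w[:,lim:]=0;w[:,:225]=0
    k=np.vstack([big(g,1)[0],big(w,1)[0]]);r=cv2.minAreaRect(k)
    bx=cv2.boxPoints(r).astype(float);bx=bx[np.argsort(bx[:,1])]
    P.append([bx[:2].mean(0),bx[2:].mean(0)]);print(bx.tolist(),r[1])
T=[tri(ims,[P[0][j],P[1][j]]) for j in(0,1)];print(T)
e=T[0][0]-T[1][0];print("mid",(T[0][0]+T[1][0])/2,"len",np.linalg.norm(e),"yaw",np.degrees(np.arctan2(-e[0],e[1])))
Q=plane(ims[1],P[1],.122);print("single view z=.122",Q,Q.mean(0))
E
```

```text
[[329.693359375, 76.09590911865234], [341.04461669921875, 77.09164428710938], [321.816162109375, 165.89614868164062], [333.16741943359375, 166.89187622070312]] (11.394840240478516, 90.14507293701172)
[[255.48300170898438, 133.84967041015625], [266.5985412597656, 134.07199096679688], [253.70333862304688, 222.83407592773438], [264.8188781738281, 223.056396484375]] (11.117775917053223, 89.00218963623047)
[(array([ 0.5068, -0.1561,  0.1067]), [np.float64(0.0029585585683288332), np.float64(0.002958558568328791)]), (array([ 0.4991, -0.2402,  0.121 ]), [np.float64(7.670554335778245e-05), np.float64(7.67055433576757e-05)])]
mid [ 0.5029 -0.1981  0.1138] len 0.08571092032984677 yaw -5.215434726185487
single view z=.122 [[ 0.5049 -0.1526  0.122 ]
 [ 0.4992 -0.2399  0.122 ]] [ 0.502  -0.1962  0.122 ]
```

```bash
echo '[0.04, 0.013, 0.2, 0, 0.03, 0.04, 0.013, 0.35, 0, 0.03, 0, 0, 0.35, 0, 0.03, 0, 0, 0.3, 0, 0.03, 0, 0, 0.2, 0, 0.03, 0, 0, 0, 0, 0.03, 0, 0, 0, 0, 0.03]' > m.json && python3 nudge.py m.json
echo '[0, 0, 0, 0, 0, 0, 0, 0, 0, 0, 0, 0, 0, 0, 0, 0, 0, 0, 0, 0, 0, 0, 0, 0, 0]' > m.json && python3 nudge.py m.json 40
python3 - <<'E'
from rig import env, job, get_image, observe
import pickle,cv2
b=get_image("wrist");pickle.dump(b,open("w3.pkl","wb"));cv2.imwrite("pics/f.png",b["pixels"][:,:,::-1])
E
```

```text
time_s: 3.35
position: [0.5017, -0.1975, 0.1031]
tool_rot: [[0.049, 0.999, 0.0], [0.999, -0.049, -0.0], [-0.0, 0.0, -1.0]]
ft_force: [-0.1, -0.7, 0.5]
grip_width: 0.0299
gripper_force: 0.0
time_s: 3.85
position: [0.5024, -0.1971, 0.1038]
tool_rot: [[0.048, 0.999, 0.002], [0.999, -0.048, -0.002], [-0.002, 0.002, -1.0]]
ft_force: [-0.4, 0.5, 6.7]
grip_width: 0.0092
gripper_force: 40.1
```

```bash
echo '[0, 0, -0.2, 0, 0, 0, 0, -0.3, 0, 0, 0, 0, -0.4, 0, 0, 0, 0, -0.4, 0, 0, 0, 0, -0.4, 0, 0, 0, 0, 0, 3.4, 0, 0, 0, 0, 3.4, 0, 0, 0, 0, 0, 0]' > m.json && python3 nudge.py m.json
echo '[0.28, -0.02, 0, 0, 0, 0.28, -0.02, 0, 0, 0, 0.28, -0.02, 0, 0, 0, 0.28, -0.02, 0, 0, 0, 0.28, -0.02, 0, 0, 0, 0.28, -0.02, 0, 0, 0, 0.28, -0.02, 0, 0, 0, 0.28, -0.02, 0, 0, 0, 0, 0, 0, 0, 0, 0, 0, 0, 0, 0]' > m.json && python3 nudge.py m.json
echo '[0, 0, 0, 0, 0, 0, 0, 0, 0, 0]' > m.json && python3 nudge.py m.json
python3 - <<'E'
from rig import env, job, get_image, observe
import pickle,cv2
for n in("wrist","top","scene"):
    b=get_image(n);pickle.dump(b,open(n+"4.pkl","wb"))
    if n=="wrist": cv2.imwrite("pics/g.png",b["pixels"][:,:,::-1])
E
```

```text
time_s: 4.7
position: [0.5017, -0.1963, 0.2726]
tool_rot: [[0.282, 0.959, 0.0], [0.959, -0.282, -0.0], [0.0, 0.0, -1.0]]
ft_force: [-0.0, 0.1, -2.1]
grip_width: 0.0095
gripper_force: 39.2
time_s: 5.7
position: [0.5494, 0.0232, 0.2721]
tool_rot: [[0.278, 0.961, -0.001], [0.961, -0.278, -0.0], [-0.0, -0.001, -1.0]]
ft_force: [0.4, 0.3, -1.3]
grip_width: 0.0098
gripper_force: 39.2
time_s: 5.9
position: [0.5495, 0.0221, 0.2723]
tool_rot: [[0.282, 0.96, -0.0], [0.96, -0.282, -0.0], [-0.0, -0.0, -1.0]]
ft_force: [0.2, -0.1, -1.9]
grip_width: 0.0091
gripper_force: 39.2
```

View pics/g.png

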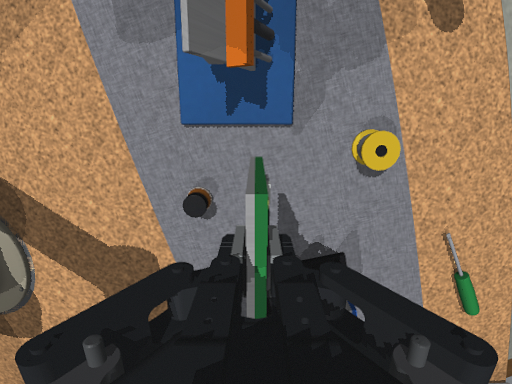

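The wrist view shows the board held straight. The easel base's near edge runs (182,125)–(294,124), parallel to the image, so the yaw is about right. The orange ledge's near end is at (226–252,65) and the backstop's top corner is at about (184,50). I'll move on for a fuller second view.

```bash
echo '[0.25, 0, 0, 0, 0, 0.3, 0, 0, 0, 0, 0.3, 0, 0, 0, 0, 0.2, 0, 0, 0, 0, 0, 0, 0, 0, 0, 0, 0, 0, 0, 0, 0, 0, 0, 0, 0]' > m.json && python3 nudge.py m.json
python3 - <<'E'
from rig import env, job, get_image, observe
import pickle,cv2
b=get_image("wrist");pickle.dump(b,open("wrist5.pkl","wb"))
a=pickle.load(open("wrist4.pkl","rb"))
A=cv2.resize(a["pixels"][0:140,160:310],None,fx=2.6,fy=2.6);B=cv2.resize(b["pixels"][0:230,160:310],None,fx=2.6,fy=2.6)
import numpy as np
C=np.zeros((598,780,3),np.uint8);C[:A.shape[0],:390]=A;C[:,390:]=B[:598]
cv2.imwrite("pics/h.png",C[:,:,::-1])
E
```

```text
time_s: 6.75
position: [0.579, 0.1228, 0.2723]
tool_rot: [[0.282, 0.959, -0.0], [0.959, -0.282, -0.0], [-0.0, -0.0, -1.0]]
ft_force: [0.1, 0.8, -2.6]
grip_width: 0.0098
gripper_force: 39.2
```

View pics/h.png

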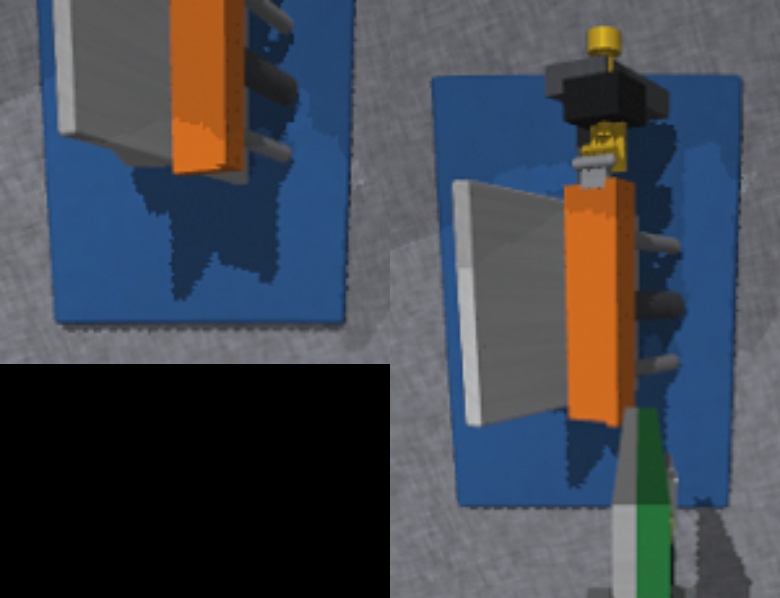

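The easel is in full view. In crop B the face's top edge runs (470,183)–(483,424), the ledge's inner edge runs (565,187)–(568,418), and the base corners are (458,506), (728,506), (742,76) and (433,76). Crop A shows the same near corners at (74,134) and (172,172).

```bash
python3 - <<'E'
import pickle;from h import *
np.set_printoptions(precision=4,suppress=True)
a,b,t=[pickle.load(open(f,"rb")) for f in("wrist4.pkl","wrist5.pkl","im0.pkl")];s=t["scene"];t=t["top"]
pa=lambda X,Y:(160+(X+.5)/2.6-.5,(Y+.5)/2.6-.5)
pb=lambda X,Y:(160+(X-389.5)/2.6-.5,(Y+.5)/2.6-.5)
print("face top -y",tri([a,b],[pa(74,134),pb(483,424)]))
print("ledge inner -y",tri([a,b],[pa(172,172),pb(568,418)]))
m=np.vstack([plane(b,[pb(470,183)],.1365),plane(b,[pb(483,424)],.1365)]);print("face top line",m,m.mean(0))
l=plane(b,[pb(565,187),pb(568,418)],.0836);print("ledge inner",l,l.mean(0))
c=plane(b,[pb(458,506),pb(728,506),pb(742,76),pb(433,76)],.012);print("base",c,c.mean(0))
for e in(m[0]-m[1],l[0]-l[1],c[3]-c[0],c[2]-c[1]): print(np.linalg.norm(e),np.degrees(np.arctan2(-e[0],e[1])))
for e in(c[1]-c[0],c[2]-c[3]): print(np.linalg.norm(e),np.degrees(np.arctan2(e[1],e[0])))
# board bottom in hand
E
```

```text
face top -y (array([0.5253, 0.1628, 0.1317]), [np.float64(0.0006105740597621169), np.float64(0.0006105740597623)])
ledge inner -y (array([0.5518, 0.1494, 0.0847]), [np.float64(3.4162203870663856e-05), np.float64(3.4162203870727045e-05)])
face top line [[0.5518 0.2464 0.1365]
 [0.5272 0.1632 0.1365]] [0.5395 0.2048 0.1365]
ledge inner [[0.5807 0.2442 0.0836]
 [0.5516 0.1493 0.0836]] [0.5662 0.1967 0.0836]
base [[0.4633 0.1091 0.012 ]
 [0.6144 0.0647 0.012 ]
 [0.6787 0.2819 0.012 ]
 [0.5288 0.3269 0.012 ]] [0.5713 0.1956 0.012 ]
0.08679199694904145 -16.41969961618599
0.0993050065828995 -17.07971411804917
0.2274662459047581 -16.724929311380844
0.22648791216689976 -16.481807802624335
0.15750015344360707 -16.375046897317848
0.15653617125896624 -16.73173303253092
```

Measured values agree with the text: ledge z 0.085, slope offset 28 mm, yaw −16.6°. I'll go above the ledge and descend to just short of contact.

To row units: -0.009 m is -0.09, 0.025 m is 0.25, 0.2 degrees is 0.1.

```bash
echo '[0.22, -0.09, 0, 0, 0, 0.22, -0.09, 0, 0, 0, 0.232, -0.096, 0, 0.1, 0, 0, 0, 0, 0, 0, 0, 0, 0.2, 0, 0, 0, 0, 0.25, 0, 0, 0, 0, 0.25, 0, 0, 0, 0, 0, 0, 0, 0, 0, 0, 0, 0, 0, 0, 0, 0, 0]' > m.json && python3 nudge.py m.json
echo '[0, 0, 0.04, 0, 0, 0, 0, 0, 0, 0, 0, 0, 0, 0, 0]' > m.json && python3 nudge.py m.json
echo '[0, 0, 0.03, 0, 0, 0, 0, 0, 0, 0, 0, 0, 0, 0, 0]' > m.json && python3 nudge.py m.json
```

```text
time_s: 7.8
position: [0.5722, 0.1955, 0.2041]
tool_rot: [[0.285, 0.959, 0.003], [0.959, -0.285, 0.0], [0.001, 0.003, -1.0]]
ft_force: [-0.2, 0.1, -1.8]
grip_width: 0.0091
gripper_force: 39.3
time_s: 8.1
position: [0.5715, 0.1959, 0.1986]
tool_rot: [[0.284, 0.959, 0.0], [0.959, -0.284, 0.0], [0.0, 0.0, -1.0]]
ft_force: [-0.5, 0.5, -2.3]
grip_width: 0.0091
gripper_force: 39.3
time_s: 8.4
position: [0.5715, 0.196, 0.1952]
tool_rot: [[0.284, 0.959, -0.0], [0.959, -0.284, -0.0], [-0.0, -0.0, -1.0]]
ft_force: [0.6, -0.5, -2.6]
grip_width: 0.0096
gripper_force: 39.3
```

To row units: 0.003 m is 0.03, 0.002 m is 0.02.

```bash
echo '[0, 0, 0.03, 0, 0, 0, 0, 0.03, 0, 0, 0, 0, 0.02, 0, 0, 0, 0, 0, 0, 0, 0, 0, 0, 0, 0]' > m.json && python3 nudge.py m.json | grep -E "pos|ft"
echo '[0, 0, 0.02, 0, 0, 0, 0, 0, 0, 0, 0, 0, 0, 0, 0]' > m.json && python3 nudge.py m.json| grep -E "pos|ft"
echo '[0, 0, 0.015, 0, 0, 0, 0, 0, 0, 0, 0, 0, 0, 0, 0]' > m.json && python3 nudge.py m.json| grep -E "pos|ft"
python3 - <<'E'
from rig import env, job, get_image, observe
import pickle,cv2
s=get_image("scene");pickle.dump(s,open("s6.pkl","wb"))
b=get_image("wrist");pickle.dump(b,open("w6.pkl","wb"))
import numpy as np
A=cv2.resize(s["pixels"][150:260,265:385],None,fx=5,fy=5)
cv2.imwrite("pics/i.png",A[:,:,::-1])
E
```

```text
position: [0.5715, 0.1959, 0.1873]
ft_force: [0.8, 0.2, -2.1]
position: [0.5715, 0.1959, 0.1853]
ft_force: [0.4, -1.2, -1.8]
position: [0.5715, 0.1959, 0.1838]
ft_force: [1.0, 0.0, -1.9]
```

View pics/i.png

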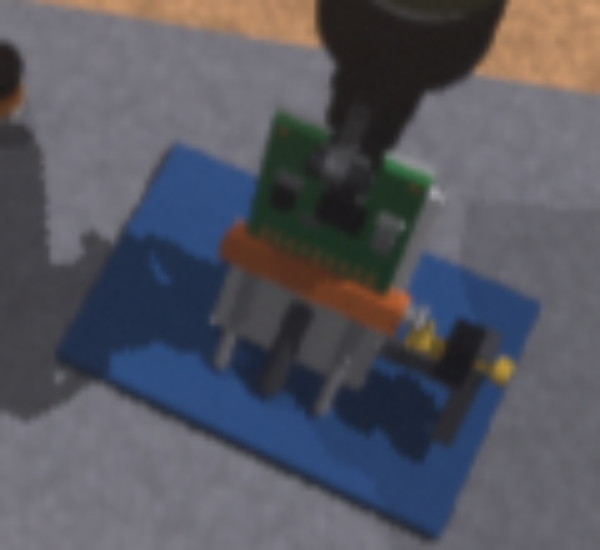

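The board, components outward and gold edge at (320,265), hangs behind the orange lip (222–408), close to centred. I'll keep feeling downward.

To row units: 0.0015 m is 0.015.

```bash
echo '[0, 0, 0.015, 0, 0, 0, 0, 0, 0, 0, 0, 0, 0, 0, 0]' > m.json && python3 nudge.py m.json| grep -E "pos|ft"
echo '[0, 0, 0.015, 0, 0, 0, 0, 0, 0, 0, 0, 0, 0, 0, 0]' > m.json && python3 nudge.py m.json| grep -E "pos|ft"
echo '[0, 0, 0.01, 0, 0, 0, 0, 0, 0, 0, 0, 0, 0, 0, 0]' > m.json && python3 nudge.py m.json| grep -E "pos|ft"
```

```text
position: [0.5715, 0.1959, 0.1822]
ft_force: [0.2, 0.6, -1.8]
position: [0.5715, 0.196, 0.1811]
ft_force: [0.8, -0.5, -0.1]
position: [0.5717, 0.1959, 0.1801]
ft_force: [-0.4, 0.5, 2.7]
```

Contact at TCP z 0.181, as predicted. Next I slide the foot back along the ledge until it touches the face.

```bash
echo '[0, -0.01, 0.003, 0, 0, 0, 0, 0, 0, 0, 0, 0, 0, 0, 0]' > m.json && python3 nudge.py m.json| grep -E "pos|ft"
echo '[0, -0.01, 0.005, 0, 0, 0, 0, 0, 0, 0, 0, 0, 0, 0, 0]' > m.json && python3 nudge.py m.json| grep -E "pos|ft"
echo '[0, -0.01, 0.005, 0, 0, 0, 0, 0, 0, 0, 0, 0, 0, 0, 0]' > m.json && python3 nudge.py m.json| grep -E "pos|ft"
```

```text
position: [0.5705, 0.1963, 0.1795]
ft_force: [-0.7, 1.0, 2.1]
position: [0.5694, 0.1966, 0.179]
ft_force: [-0.4, 0.2, 2.0]
position: [0.5688, 0.1968, 0.1786]
ft_force: [0.9, -0.5, 3.5]
```

To row units: -0.005 m is -0.05, -0.004 m is -0.04.

```bash
echo '[0, 0, 0, 0, 0.014, 0, 0, 0, 0, 0.018, 0, 0, 0, 0, 0.024, 0, 0, 0, 0, 0.03, 0, 0, 0, 0, 0.035, 0, 0, 0, 0, 0.035]' > m.json && python3 nudge.py m.json| grep -E "pos|ft|wid"
echo '[0, -0.04, 0, 0, 0.035, 0, -0.05, 0, 0, 0.035, 0, -0.05, 0, 0, 0.035, 0, -0.05, 0, 0, 0.035, 0, -0.05, 0, 0, 0.035, 0, 0, 0, 0, 0.035, 0, 0, 0, 0, 0.035]' > m.json && python3 nudge.py m.json| grep -E "pos|ft|wid"
echo '[0, -0.04, 0, 0, 0.035, 0, -0.05, 0, 0, 0.035, 0, -0.05, 0, 0, 0.035, 0, -0.04, 0, 0, 0.035, 0, 0, 0, 0, 0.035, 0, 0, 0, 0, 0.035, 0, 0, 0, 0, 0.035]' > m.json && python3 nudge.py m.json| grep -E "pos|ft|wid"
python3 - <<'E'
from rig import env, job, get_image, observe
import pickle,cv2
import numpy as np
s=get_image("scene");b=get_image("wrist");pickle.dump((s,b),open("s7.pkl","wb"))
A=cv2.resize(s["pixels"][150:260,275:375],None,fx=4,fy=4);B=b["pixels"][:,120:420]
C=np.zeros((440,700,3),np.uint8);C[:,:400]=A;C[:384,400:]=B
cv2.imwrite("pics/j.png",C[:,:,::-1])
E
```

```text
position: [0.5686, 0.1968, 0.1785]
ft_force: [0.1, 0.6, -0.3]
grip_width: 0.0352
position: [0.5455, 0.2037, 0.1787]
ft_force: [-0.7, -0.2, 0.5]
grip_width: 0.0351
position: [0.5285, 0.2087, 0.1786]
ft_force: [0.5, -1.0, 1.3]
grip_width: 0.0351
```

View pics/j.png

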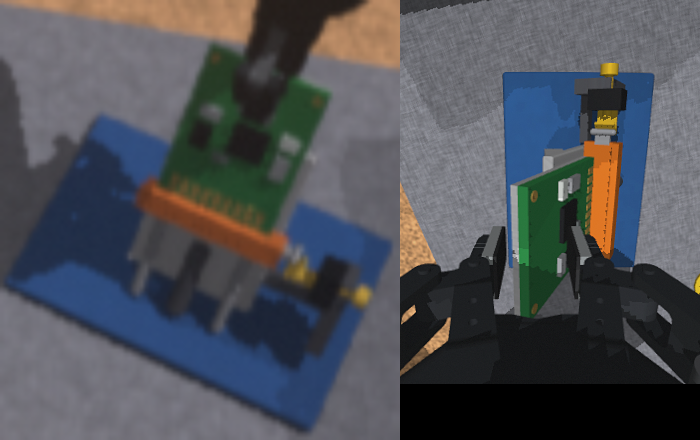

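The board leans on the backstop: its top edge runs (211,43)–(328,95) in the left crop, and (528,184)–(525,316) in the wrist crop. I'll check the measured corners in the backstop frame.

```bash
cat >> h.py <<'E'
yaw=np.radians(-16.6);c_,s_=np.cos(np.radians(28)),np.sin(np.radians(28))
nh=np.array([np.cos(yaw),np.sin(yaw),0]);ey=np.array([-np.sin(yaw),np.cos(yaw),0]);ez=np.array([0,0,1.])
N=nh*c_+ez*s_;Z=-nh*s_+ez*c_
L0=np.array([.5662,.1967,.0836])-.055*Z   # backstop origin
def fr(X): d=np.array(X)-L0; return np.array([d@N,d@ey,d@Z])*1000
def un(v): v=np.array(v)/1000; return L0+v[0]*N+v[1]*ey+v[2]*Z
E
python3 - <<'E'
import pickle;from h import *
np.set_printoptions(precision=4,suppress=True)
s,b=pickle.load(open("s7.pkl","rb"))
print("origin z",L0)
for nm,ps,pw in(("+y",(275+(328.5)/4-.5,150+95.5/4-.5),(248,184)),("-y",(275+(211.5)/4-.5,150+43.5/4-.5),(245,316))):
    X,e=tri([s,b],[ps,pw]);print(nm,X,fr(X),e)
    y=40 if nm=="+y" else -40
    print(" exp px scene",project(s,un([10,y,165])),ps,"wrist",project(b,un([10,y,165])),pw)
# gold foot line: expected bottom front corners in the scene, for n=10 and n=20
for n in(10,15,20): print(n,project(s,[un([n,-40,63]),un([n,40,63])]),project(b,[un([n,40,63])]))
E
```

```text
origin z [0.5909 0.1893 0.035 ]
+y [0.5342 0.2445 0.1813] [  6.7295  36.6727 162.0774] [np.float64(0.001717899552245408), np.float64(0.0017178995522453297)]
 exp px scene [[358.5639 173.9668]] (356.625, 173.375) wrist [[249.8311 182.8151]] (248, 184)
-y [0.5089 0.1691 0.1797] [  3.6196 -42.8132 161.9398] [np.float64(0.0011433829602851336), np.float64(0.0011433829602850967)]
 exp px scene [[328.1909 161.1728]] (327.375, 160.375) wrist [[250.6996 320.7894]] (245, 316)
10 [[315.7764 193.81  ]
 [344.0764 206.5193]] [[312.5007 155.388 ]]
15 [[315.1991 194.6501]
 [343.605  207.43  ]] [[318.6592 155.8482]]
20 [[314.617  195.4971]
 [343.1296 208.3482]] [[324.9376 156.3201]]
```

The top edge sits a few mm too deep, which suggests the foot is a little off the face. I'll retreat along the slope, turn 90° and bring the foot in by feel with two spread fingertips.

The rows are not in the units I measure in: shifts go in units of 100 mm and turns go in units of 2 degrees. I convert before sending: -0.03 m is -0.3, -0.02 m is -0.2.

```bash
echo '[0, 0, 0, 0, 0.045, 0, -0.05, -0.1, 0, 0.045, 0, -0.11, -0.2, 0, 0.045, 0, -0.11, -0.2, 0, 0.045, 0, -0.16, -0.3, 0, 0.045, 0, 0, 0, 0, 0.045]' > m.json && python3 nudge.py m.json| grep -E "pos|ft|wid"
echo '[0, 0.2, 0, 4.1, 0.045, 0, 0, 0, 4.1, 0.045, 0, 0, 0, 4.1, 0.045, 0, 0, 0, 4.1, 0.045, 0, 0, 0, 4.1, 0.045, 0, 0, 0, 4.1, 0.045, 0, 0, 0, 4.1, 0.045, 0, 0, 0, 4.1, 0.045, 0, 0, 0, 4.1, 0.045, 0, 0, 0, 4.1, 0.045]' > m.json && python3 nudge.py m.json| grep -E "pos|ft|wid|rot"
echo '[0, 0, 0, 4, 0.045, 0, 0, 0, 0, 0.045]' > m.json && python3 nudge.py m.json| grep -E "pos|rot"
python3 - <<'E'
from rig import env, job, get_image, observe
from h import *
o=observe();R=o["tool_rot"];p=o["position"];print(o["q"],R)
t=np.array([.5861,.1907,p[2]]);print("to standoff, tool axes",(R.T@(t-p)).round(4), "yaw err", np.degrees(np.arctan2(R[1,0],R[0,0]))+16.6)
E
```

```text
position: [0.4868, 0.2219, 0.2632]
ft_force: [0.1, 0.3, -0.3]
grip_width: 0.0452
position: [0.5062, 0.2152, 0.2584]
tool_rot: [[0.988, -0.154, -0.0], [-0.154, -0.988, -0.0], [-0.0, 0.0, -1.0]]
ft_force: [0.0, -1.0, 0.4]
grip_width: 0.0456
position: [0.5062, 0.2153, 0.2585]
tool_rot: [[0.958, -0.286, -0.0], [-0.286, -0.958, -0.0], [-0.0, 0.0, -1.0]]
[1.07035152e+01 2.11926210e+01 7.25856368e+01 1.09585153e-03
 8.62345672e+01 1.17304677e+02] [[ 9.58316399e-01 -2.85708993e-01 -2.23487511e-04]
 [-2.85709005e-01 -9.58316422e-01 -2.28197452e-05]
 [-2.07651946e-04  8.57209305e-05 -9.99999975e-01]]
to standoff, tool axes [ 0.0836  0.0007 -0.    ] yaw err -0.0012342364790605131
```

To row units: 0.04 m is 0.4, 0.035 m is 0.35.

```bash
echo '[0.3, 0, 0, 0, 0.045, 0.3, 0, 0, 0, 0.045, 0.24, 0, 0, 0, 0.045, 0, 0, 0, 0, 0.045, 0, 0, 0.3, 0, 0.045, 0, 0, 0.4, 0, 0.045, 0, 0, 0.35, 0, 0.045, 0, 0, 0.22, 0, 0.045, 0, 0, 0, 0, 0.045, 0, 0, 0, 0, 0.045]' > m.json && python3 nudge.py m.json| grep -E "pos|ft|wid"
echo '[0, 0, 0.07, 0, 0.045, 0, 0, 0, 0, 0.045, 0, 0, 0, 0, 0.045]' > m.json && python3 nudge.py m.json| grep -E "pos|ft|wid"
echo '[-0.04, 0, 0, 0, 0.045, -0.03, 0, 0, 0, 0.045, 0, 0, 0, 0, 0.045, 0, 0, 0, 0, 0.045]' > m.json && python3 nudge.py m.json| grep -E "pos|ft"
echo '[-0.02, 0, 0, 0, 0.045, 0, 0, 0, 0, 0.045, 0, 0, 0, 0, 0.045]' > m.json && python3 nudge.py m.json| grep -E "pos|ft"
echo '[-0.01, 0, 0, 0, 0.045, 0, 0, 0, 0, 0.045, 0, 0, 0, 0, 0.045]' > m.json && python3 nudge.py m.json| grep -E "pos|ft"
```

```text
position: [0.5868, 0.1916, 0.1325]
ft_force: [-0.3, 0.8, 1.0]
grip_width: 0.045
position: [0.587, 0.1914, 0.1252]
ft_force: [0.0, 0.2, -0.5]
grip_width: 0.0449
position: [0.5801, 0.1935, 0.1247]
ft_force: [0.5, 0.4, -0.3]
position: [0.5782, 0.1939, 0.1245]
ft_force: [-0.2, -1.0, -0.2]
position: [0.5772, 0.1942, 0.1245]
ft_force: [0.1, -0.2, 0.2]
```

```bash
for i in 1; do echo '[-0.01, 0, 0, 0, 0.045, 0, 0, 0, 0, 0.045, 0, 0, 0, 0, 0.045]' > m.json && python3 nudge.py m.json| grep -E "pos|ft"
echo '[-0.01, 0, 0, 0, 0.045, 0, 0, 0, 0, 0.045, 0, 0, 0, 0, 0.045]' > m.json && python3 nudge.py m.json| grep -E "pos|ft"
echo '[-0.01, 0, 0, 0, 0.045, 0, 0, 0, 0, 0.045, 0, 0, 0, 0, 0.045]' > m.json && python3 nudge.py m.json| grep -E "pos|ft"; done
python3 - <<'E'
from rig import env, job, get_image, observe
import pickle
from h import *
s=get_image("scene");b=get_image("wrist");pickle.dump((s,b),open("s8.pkl","wb"))
C=np.zeros((460,800,3),np.uint8);C[:440,:400]=cv2.resize(s["pixels"][150:260,275:375],None,fx=4,fy=4);C[:300,400:]=cv2.resize(b["pixels"],(400,300))
cv2.imwrite("pics/k.png",C[:,:,::-1])
E
```

```text
position: [0.5763, 0.1945, 0.1246]
ft_force: [1.0, 1.1, -0.6]
position: [0.5753, 0.1948, 0.1245]
ft_force: [0.3, 0.5, 0.6]
position: [0.5743, 0.1951, 0.1246]
ft_force: [0.2, -0.4, -0.3]
```

To row units: -0.001 m is -0.01.

```bash
echo '[-0.01, 0, 0, 0, 0.045, 0, 0, 0, 0, 0.045, 0, 0, 0, 0, 0.045]' > m.json && python3 nudge.py m.json| grep -E "pos|ft"
echo '[-0.01, 0, 0, 0, 0.045, 0, 0, 0, 0, 0.045, 0, 0, 0, 0, 0.045]' > m.json && python3 nudge.py m.json| grep -E "pos|ft"
echo '[-0.01, 0, 0, 0, 0.045, 0, 0, 0, 0, 0.045, 0, 0, 0, 0, 0.045]' > m.json && python3 nudge.py m.json| grep -E "pos|ft"
```

```text
position: [0.5734, 0.1954, 0.1245]
ft_force: [0.6, -0.9, 0.9]
position: [0.5724, 0.1957, 0.1245]
ft_force: [0.6, -0.6, -1.0]
position: [0.5715, 0.196, 0.1245]
ft_force: [0.2, 0.4, 0.5]
```

```bash
echo '[-0.01, 0, 0, 0, 0.045, 0, 0, 0, 0, 0.045, 0, 0, 0, 0, 0.045]' > m.json && python3 nudge.py m.json| grep -E "pos|ft"
echo '[-0.01, 0, 0, 0, 0.045, 0, 0, 0, 0, 0.045, 0, 0, 0, 0, 0.045]' > m.json && python3 nudge.py m.json| grep -E "pos|ft"
echo '[-0.01, 0, 0, 0, 0.045, 0, 0, 0, 0, 0.045, 0, 0, 0, 0, 0.045]' > m.json && python3 nudge.py m.json| grep -E "pos|ft"
```

```text
position: [0.5705, 0.1962, 0.1245]
ft_force: [1.2, 0.1, 0.5]
position: [0.5695, 0.1965, 0.1245]
ft_force: [-0.1, 0.6, 0.2]
position: [0.569, 0.1967, 0.1247]
ft_force: [1.8, -1.2, -0.6]
```

```bash
echo '[-0.01, 0, 0, 0, 0.045, 0, 0, 0, 0, 0.045, 0, 0, 0, 0, 0.045]' > m.json && python3 nudge.py m.json| grep -E "time|pos|ft"
echo '[-0.01, 0, 0, 0, 0.045, 0, 0, 0, 0, 0.045, 0, 0, 0, 0, 0.045]' > m.json && python3 nudge.py m.json| grep -E "pos|ft"
```

```text
time_s: 20.7
position: [0.5687, 0.1968, 0.1249]
ft_force: [5.9, -1.2, -0.9]
position: [0.5685, 0.1969, 0.1252]
ft_force: [8.1, -2.8, -0.2]
```

The foot is flush: the force went stiff at 8 N. Now I retreat, rise and go above the board's top edge.

To row units: -0.02 m is -0.2, -0.04 m is -0.4.

```bash
echo '[0.08, 0, 0, 0, 0.035, 0.1, 0, -0.1, 0, 0.03, 0, 0, -0.4, 0, 0.03, 0, 0, -0.4, 0, 0.03, -0.2, 0, -0.05, 0, 0.03, -0.25, 0, 0, 0, 0.03, -0.18, 0, 0, 0, 0.03, 0, 0, 0, 0, 0.03, 0, 0, 0, 0, 0.03]' > m.json && python3 nudge.py m.json| grep -E "time|pos|ft|wid"
python3 - <<'E'
from rig import env, job, get_image, observe
import pickle
from h import *
np.set_printoptions(precision=4,suppress=True)
s=get_image("scene");b=get_image("wrist");pickle.dump((s,b),open("s9.pkl","wb"))
o=observe();R=o["tool_rot"];p=o["position"]
print("to h=-70 over",(R.T@(np.array([.5238,.2093,.198])-p)).round(4))
old=pickle.load(open("s7.pkl","rb"))[0]
for im in(old,s):
    m=mask(im,*GREEN);m[:,:290]=0;m[:,380:]=0;m[:150]=0;m[225:]=0
    r=cv2.minAreaRect(big(m,1)[0]);bx=cv2.boxPoints(r);print(r,bx.tolist())
print("exp",project(s,[un([10,-40,165]),un([10,40,165]),un([10,40,63]),un([10,-40,63])]))
E
```

```text
time_s: 21.9
position: [0.5237, 0.2102, 0.2196]
ft_force: [0.2, 0.5, 1.2]
grip_width: 0.03
to h=-70 over [-0.0002  0.0007  0.0213]
((335.3402099609375, 184.01748657226562), (31.02089500427246, 37.63975143432617), 23.498565673828125) [[313.612060546875, 195.0922088623047], [328.6199951171875, 160.5739288330078], [357.068359375, 172.94276428222656], [342.0604248046875, 207.46104431152344]]
((335.3017272949219, 184.12933349609375), (31.11962890625, 37.553646087646484), 23.198591232299805) [[313.60345458984375, 195.25863647460938], [328.39654541015625, 160.74139404296875], [357.0, 173.00003051757812], [342.2069091796875, 207.51727294921875]]
exp [[328.1909 161.1728]
 [358.5639 173.9668]
 [344.0764 206.5193]
 [315.7764 193.81  ]]
```

Board matches expectations within a pixel or two. Descending onto the top edge by feel.

```bash
echo '[0, 0, 0.08, 0, 0.03, 0, 0, 0.08, 0, 0.03, 0, 0, 0.04, 0, 0.03, 0, 0, 0, 0, 0.03, 0, 0, 0, 0, 0.03]' > m.json && python3 nudge.py m.json| grep -E "pos|ft"
echo '[0, 0, 0.015, 0, 0.03, 0, 0, 0, 0, 0.03, 0, 0, 0, 0, 0.03]' > m.json && python3 nudge.py m.json| grep -E "pos|ft"
echo '[0, 0, 0.015, 0, 0.03, 0, 0, 0, 0, 0.03, 0, 0, 0, 0, 0.03]' > m.json && python3 nudge.py m.json| grep -E "pos|ft"
echo '[0, 0, 0.015, 0, 0.03, 0, 0, 0, 0, 0.03, 0, 0, 0, 0, 0.03]' > m.json && python3 nudge.py m.json| grep -E "pos|ft"
```

```text
position: [0.5236, 0.2101, 0.1995]
ft_force: [-0.2, 0.1, 0.8]
position: [0.5236, 0.2102, 0.1981]
ft_force: [1.0, -0.5, 1.0]
position: [0.5235, 0.2102, 0.1965]
ft_force: [0.0, 1.0, -0.4]
position: [0.5238, 0.2102, 0.1954]
ft_force: [0.5, 0.4, 3.3]
```

```bash
echo '[0.009, 0, 0.018, 0, 0.03, 0.009, 0, 0.018, 0, 0.03, 0, 0, 0, 0, 0.03, 0, 0, 0, 0, 0.03]' > m.json && python3 nudge.py m.json| grep -E "pos|ft"
echo '[0.009, 0, 0.018, 0, 0.03, 0.009, 0, 0.018, 0, 0.03, 0, 0, 0, 0, 0.03, 0, 0, 0, 0, 0.03]' > m.json && python3 nudge.py m.json| grep -E "pos|ft"
python3 - <<'E'
from rig import env, job, get_image, observe
import pickle
from h import *
s=get_image("scene");pickle.dump(s,open("s10.pkl","wb"))
for im in(pickle.load(open("s9.pkl","rb"))[0],s):
    m=mask(im,*GREEN);m[:,:290]=0;m[:,380:]=0;m[:150]=0;m[225:]=0
    k=big(m,1)[0];print(cv2.boundingRect(k),cv2.minAreaRect(k))
E
```

```text
position: [0.5256, 0.2096, 0.1916]
ft_force: [0.8, -0.3, 3.5]
position: [0.5272, 0.2091, 0.1884]
ft_force: [-1.7, -0.3, 7.0]
(315, 162, 42, 46) ((335.3017272949219, 184.12933349609375), (31.11962890625, 37.553646087646484), 23.198591232299805)
(314, 164, 42, 46) ((334.2340393066406, 186.81057739257812), (31.100358963012695, 37.15748596191406), 22.932098388671875)
```

```bash
echo '[0.009, 0, 0.018, 0, 0.03, 0.009, 0, 0.018, 0, 0.03, 0, 0, 0, 0, 0.03, 0, 0, 0, 0, 0.03]' > m.json && python3 nudge.py m.json| grep -E "pos|ft"
echo '[0.009, 0, 0.018, 0, 0.03, 0.009, 0, 0.018, 0, 0.03, 0, 0, 0, 0, 0.03, 0, 0, 0, 0, 0.03]' > m.json && python3 nudge.py m.json| grep -E "pos|ft"
echo '[0.009, 0, 0.018, 0, 0.03, 0, 0, 0, 0, 0.03, 0, 0, 0, 0, 0.03]' > m.json && python3 nudge.py m.json| grep -E "pos|ft"
```

```text
position: [0.5291, 0.2086, 0.1848]
ft_force: [-0.3, -0.5, 6.9]
position: [0.5309, 0.2081, 0.1813]
ft_force: [-0.4, -0.4, 8.0]
position: [0.5317, 0.2079, 0.1796]
ft_force: [-0.5, -0.3, 9.4]
```

To row units: 0.0009 m is 0.009, 0.0005 m is 0.005.

```bash
echo '[0.005, 0, 0.009, 0, 0.03, 0, 0, 0, 0, 0.03, 0, 0, 0, 0, 0.03]' > m.json && python3 nudge.py m.json| grep -E "pos|ft"
echo '[0.005, 0, 0.009, 0, 0.03, 0, 0, 0, 0, 0.03, 0, 0, 0, 0, 0.03]' > m.json && python3 nudge.py m.json| grep -E "pos|ft"
echo '[0.003, 0, 0.007, 0, 0.03, 0, 0, 0, 0, 0.03, 0, 0, 0, 0, 0.03]' > m.json && python3 nudge.py m.json| grep -E "time|pos|ft"
```

```text
position: [0.5321, 0.2078, 0.1788]
ft_force: [-1.1, 0.0, 9.4]
position: [0.5326, 0.2077, 0.178]
ft_force: [-1.3, 0.1, 9.7]
time_s: 26.25
position: [0.5328, 0.2076, 0.1776]
ft_force: [-3.0, -0.1, 12.1]
```

To row units: 0.0008 m is 0.008, 0.0003 m is 0.003.

```bash
echo '[0.003, 0, 0.008, 0, 0.03, 0, 0, 0, 0, 0.03, 0, 0, 0, 0, 0.03]' > m.json && python3 nudge.py m.json| grep -E "pos|ft"
echo '[-0.009, 0, -0.018, 0, 0.03, -0.009, 0, -0.018, 0, 0.03, -0.009, 0, -0.018, 0, 0.03, 0, 0, 0, 0, 0.03, 0, 0, 0, 0, 0.03]' > m.json && python3 nudge.py m.json| grep -E "pos|ft"
echo '[-0.009, 0, -0.018, 0, 0.03, -0.009, 0, -0.018, 0, 0.03, -0.018, 0, -0.036, 0, 0.03, 0, 0, 0, 0, 0.03, 0, 0, 0, 0, 0.03]' > m.json && python3 nudge.py m.json| grep -E "pos|ft"
echo '[0, 0, -0.2, 0, 0.03, 0, 0, -0.3, 0, 0.03, 0, 0, -0.3, 0, 0.03, 0, 0, 0, 0, 0.03, 0, 0, 0, 0, 0.03]' > m.json && python3 nudge.py m.json| grep -E "time|pos|ft"
python3 - <<'E'
from rig import env, job, get_image, observe
import pickle
from h import *
s=get_image("scene");b=get_image("wrist");pickle.dump((s,b),open("s11.pkl","wb"))
m=mask(s,*GREEN);m[:,:290]=0;m[:,380:]=0;m[:150]=0;m[225:]=0
r=cv2.minAreaRect(big(m,1)[0]);print(r,cv2.boxPoints(r).tolist())
for dn in(4,8,20): print(dn,"exp",project(s,[un([10,-40,165-dn]),un([10,40,165-dn])]).round(1).tolist(),project(b,[un([10,-40,165-dn]),un([10,40,165-dn])]).round(1).tolist())
for dn in(12,15,18): print(dn,"exp",project(s,[un([10,-40,165-dn]),un([10,40,165-dn])]).round(1).tolist())
C=np.zeros((440,800,3),np.uint8);C[:,:400]=cv2.resize(s["pixels"][150:260,275:375],None,fx=4,fy=4,interpolation=cv2.INTER_CUBIC);C[:,400:]=cv2.resize(b["pixels"][60:280,156:356],None,fx=2,fy=2)
cv2.imwrite("pics/l.png",C[:,:,::-1])
E
```

```text
position: [0.5329, 0.2076, 0.1774]
ft_force: [-5.7, -0.2, 17.3]
position: [0.5307, 0.2082, 0.1813]
ft_force: [1.5, -0.6, 7.0]
position: [0.5266, 0.2092, 0.188]
ft_force: [-0.4, -0.1, -0.7]
time_s: 28.05
position: [0.5267, 0.2092, 0.268]
ft_force: [-0.8, 0.4, -1.0]
((333.4241027832031, 188.679443359375), (31.348308563232422, 35.98857116699219), 22.932100296020508) [[311.9774169921875, 199.14430236816406], [326.0, 166.00001525878906], [354.87078857421875, 178.21458435058594], [340.84820556640625, 211.35887145996094]]
4 exp [[327.7, 162.5], [358.0, 175.3]] [[304.8, 199.6], [209.8, 199.5]]
8 exp [[327.2, 163.9], [357.4, 176.7]] [[304.2, 196.2], [210.3, 196.1]]
20 exp [[325.6, 167.9], [355.6, 180.7]] [[302.5, 186.6], [212.0, 186.5]]
12 exp [[326.7, 165.2], [356.8, 178.0]]
15 exp [[326.3, 166.2], [356.3, 179.0]]
18 exp [[325.9, 167.2], [355.9, 180.0]]
```

View pics/l.png

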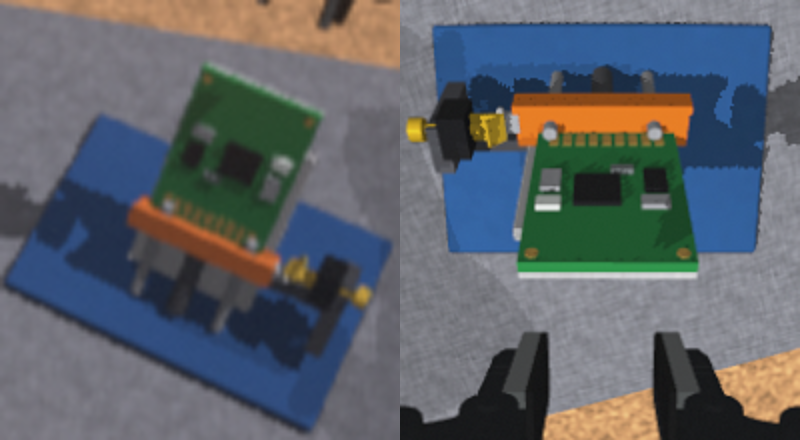

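Final view: the carriage is latched down, with the board standing in it behind the lip, components outward. Its top corners are at (207,65) and (322,113) in the left crop, and (518,266) and (697,264) in the wrist crop. I'll check flushness numerically.

```bash
python3 - <<'E'
import pickle;from h import *
np.set_printoptions(precision=2,suppress=True)
for f in("s9.pkl","s11.pkl"):
    s,b=pickle.load(open(f,"rb"))
    m=mask(s,*GREEN);m[:,:290]=0;m[:,380:]=0;m[:150]=0;m[225:]=0
    bs=cv2.boxPoints(cv2.minAreaRect(big(m,1)[0]));bs=bs[np.argsort(bs[:,1])][:2];bs=bs[np.argsort(bs[:,0])]
    w=mask(b,*GREEN);k=big(w,1)[0];ap=cv2.approxPolyDP(cv2.convexHull(k),5,True)[:,0]
    low=ap[np.argsort(-ap[:,1])][:2];low=low[np.argsort(-low[:,0])]
    T=[tri([s,b],[bs[i],low[i].astype(float)]) for i in(0,1)]
    print(f,ap.tolist(),[fr(t[0]) for t in T],[t[1] for t in T])
E
```

```text
s9.pkl [[301, 135], [319, 229], [203, 229], [219, 135]] [array([ -1.07, -41.98, 161.28]), array([  2.68,  36.42, 163.37])] [[np.float64(0.0008114815569341391), np.float64(0.0008114815569340901)], [np.float64(0.00149665740289001), np.float64(0.0014966574028900286)]]
s11.pkl [[292, 127], [304, 195], [215, 195], [225, 127]] [array([ -0.44, -42.41, 144.96]), array([  2.53,  36.82, 147.28])] [[np.float64(0.00025706104477395565), np.float64(0.00025706104477393163)], [np.float64(0.0011877595417356481), np.float64(0.001187759541735713)]]
```

```bash
python3 - <<'E'
import pickle;from h import *
np.set_printoptions(precision=1,suppress=True)
s,b=pickle.load(open("s11.pkl","rb"))
for n,z,l in((31,48,"lip out"),(26,48,"lip in"),(10,40,"foot n10"),(15,40,"foot n15"),(20,40,"foot n20"),(10,150,"top front"),(5,150,"top mid"),(0,150,"top back")): print(l,project(b,[un([n,0,z])]))
px=cv2.cvtColor(b["pixels"],cv2.COLOR_RGB2HSV)
for u in(236,247,256,262):print(u,[tuple(int(c) for c in px[v,u]) for v in range(103,143,1)][::2])
c=b["pixels"]
print([tuple(int(x) for x in c[v,262]) for v in range(188,204)])
E
```

```text
lip out [[257.  111.9]]
lip in [[257.  116.1]]
foot n10 [[257.  125.1]]
foot n15 [[257.  121.3]]
foot n20 [[257.  117.4]]
top front [[257.3 190.5]]
top mid [[257.2 194.6]]
top back [[257.2 198.5]]
236 [(114, 18, 69), (109, 30, 69), (13, 214, 143), (13, 210, 137), (13, 208, 135), (13, 215, 211), (14, 212, 232), (14, 211, 232), (14, 213, 231), (13, 214, 231), (13, 206, 134), (14, 207, 128), (73, 205, 77), (70, 178, 86), (67, 156, 85), (64, 136, 90), (68, 163, 86), (68, 158, 87), (68, 161, 87), (68, 156, 77)]
247 [(108, 154, 68), (108, 148, 67), (13, 218, 143), (13, 207, 138), (13, 208, 135), (13, 214, 212), (14, 214, 231), (14, 214, 231), (14, 213, 231), (14, 213, 231), (14, 213, 232), (13, 215, 210), (25, 132, 106), (21, 147, 120), (20, 148, 134), (56, 120, 98), (68, 163, 86), (69, 161, 87), (68, 161, 87), (68, 160, 83)]
256 [(120, 11, 45), (120, 6, 45), (13, 212, 142), (13, 207, 137), (13, 208, 135), (13, 214, 213), (14, 213, 232), (14, 214, 231), (14, 213, 231), (14, 212, 231), (14, 213, 232), (14, 211, 225), (67, 148, 86), (57, 117, 89), (52, 121, 76), (63, 132, 91), (68, 161, 87), (67, 158, 87), (68, 163, 83), (68, 161, 84)]
262 [(111, 96, 56), (110, 100, 56), (13, 212, 143), (13, 210, 137), (13, 211, 134), (13, 214, 213), (14, 213, 232), (14, 212, 231), (14, 213, 231), (14, 214, 231), (14, 213, 231), (14, 213, 225), (74, 216, 84), (72, 195, 85), (72, 192, 73), (69, 170, 87), (67, 162, 82), (68, 158, 84), (68, 157, 83), (68, 144, 83)]
[(31, 87, 46), (32, 84, 46), (31, 82, 44), (44, 134, 69), (50, 151, 78), (49, 151, 78), (48, 150, 76), (38, 146, 68), (191, 197, 193), (211, 210, 213), (210, 211, 212), (166, 166, 173), (137, 138, 147), (134, 134, 142), (139, 141, 148), (141, 144, 149)]
```

The wrist view confirms it. The foot edge is at v≈126, where 125 would be flush and 121 would be 5 mm off. The top edge is at 190.5, matching the 190.5 expected. Handing in.

```bash
python3 -c "
from rig import env, job, get_image, observe
print(job.close_job())"
```

```text
the job is handed in; nothing more can be done
None
```

I handed the job in at about 28 s of the 51 s limit: the green board leans flush on the backstop with its components facing out, about 3 mm off centre. The carriage is latched down by itself, roughly 15 mm from the top, and the arm is clear; the hand-in returned no verdict.

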